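# Snap a detector head onto its sprung ball stud and latch it

## Robot

A 6-joint arm with a two-finger parallel gripper is mounted at the origin on the work surface. World frame = base frame: x ahead of the robot, y to its left, z up, the work surface at z = 0. Lengths are in m, angles in rad, forces in N, time in s.
With the tool pointing down it reaches from about 0.275 to 0.725 m from the base axis. Payload 5.6 kg.
Tool frame: the origin (TCP) lies on the mounting face of the last link; the fingertips stand 173 mm ahead of it and the grasp point (between the pads) lies 155 mm ahead of it; x points along the fingers, y is the direction in which the jaws open and shut, and the axes are right-handed (so a half turn about x gives the same grasp; the last joint's range is limited). The gripper opens to 85 mm and grips with 20 to 120 N. Pads are 22 mm wide; open, the fingers measure 114 mm over their backs; the gripper's body (76 mm by 85 mm) begins 54 mm behind the grasp point. The pads swing forward as they close: fully open they stand 13 mm farther back than shut.
Start: joints at [1.625, 0.255, 0.108, 0, -1.424, -0.285], TCP at [0.126, 0.535, 0.405] pointing down, gripper open.
Joint ranges: [-2.95, 2.95], [-1.21, 1.97], [-1.09, 1.5], [-2.87, 1.71], [-2.94, -0.07], [-3.05, 3.05]. Speed limits (rad/s): [2.57, 2.57, 3.14, 3.14, 3.14, 3.14].

## Interface

Orientations are given as a 3x3 rotation matrix whose columns are the frame's x, y, z axes.
In Python, from rig import ctrl gives the robot as it stands. The module is installed in compiled form; this text tells all that it offers.
- The arm moves only by the tool servo_tool, never from a script. Its argument "increments" is a list of rows, each an object of numbers: "dx", "dy", "dz": the shift along the tool's x, y, z in m; "wx", "wy", "wz": the turn, a rotation vector about the tool's x, y, z in rad; "fingers": the finger opening in m, from 0 to 0.0854. In form: [{"dx": .., "dy": .., "dz": .., "wx": .., "wy": .., "wz": .., "fingers": ..}, ...]. A call has 1 to 10 rows; each row is the pose to reach, as a shift and turn from the pose commanded when the call began, along the tool's axes at that moment; what a row does not reach only later rows make up. A row lasts 1/8 s, in which the tool goes at most 62.5 mm and 10.7 degrees, less where a joint would pass 70% of its speed; a pose out of reach is approached as far as the arm can. A call with a gripper value outside its range is refused whole. The fingers move at their own pace and stop on an object; "grip_force" is the grip in N (left out, the last holds). Time passes only in rows, so rows that repeat a pose let the fingers close. It gives the time, the measured TCP pose, the force and the opening at its end, in the units of the state.
- ctrl.get_obs(): the state, without advancing time (a new reading comes with each control period).
- ctrl.get_image(name): name is "scene" or "top" or "wrist"; returns the picture (400x640x3 uint8, red, green, blue); there is no depth.
- ctrl.calibration(name): a dict with "fx", "fy", "cx", "cy" (pixels), "R" (3x3) and "t" (3): a world point X has camera coordinates R X + t; the wrist camera has in their place "tool_from_camera" (4x4, takes a point from camera to tool coordinates, whose origin is the TCP and whose axes are the tool frame's). Camera axes: x right, y down, z forward; pixel columns grow to the right and rows downward; lengths in m; the calibration is good to about 2 mm. A picture is of the moment at which its call begins: read the wrist's pose just before it. calibration takes no time and is no camera call.
- ctrl.sign_off(): hands the job in, once; it reports no verdict.
Trained networks look in the newest picture that a camera, given by its name, has taken for a name from the list of things; names that differ only in an ending like _2 or _b are one class to them, and where a whole thing is asked for, a point or a joint stands for the part that bears it (a point fixed in the world has none). Each returns a list of dicts, best first, with "confidence" (0 to 1); they miss things now and then, are a little off and sometimes report something else, mostly with a low value. They report only what shows in the picture. A call takes as long as a camera call. They do not tell look-alikes from the thing itself.
- ctrl.recognise(camera, query): "centre" ([column, row] in pixels, amid what is visible of it).
The state is a dict: "t": time; "joint_pos": joint angles; "qvel": joint speeds; "effort": joint torques, N m; "ee_pos": TCP position; "tcp_rot": TCP orientation; "ft_force": force on the tool from outside, world axes, zero at the start; "ft_torque": the same for the moment, N m; "finger_gap": opening from 0.0 (shut) to 1.0 (fully open).
Only numpy, scipy, OpenCV 4.12 (cv2) and the standard library are available. Lean on these libraries where they do the work, as an engineer would, in place of code of your own. Each camera call takes 0.05 s, during which the arm holds its last target.

## Task

Set the detector head on the ball stud of the rail, gently and without dropping it, with its round window squarely facing the laser tube, and press it down until the socket snaps fully home on the stud's flange. Then press the head's lever down flat until it is fully closed, and let go. The stud's column is a soft spring that gives way under every push: push slowly, never so hard that it nears the bottom of its travel, and leave the other things on the table where they are.

Things in the scene. Friction and masses are not known exactly. Their poses are not given: they have to be found in the camera images.
- head_mid (a point): Detector head (loose, 0.13 to 0.23 kg), upright on the table: aluminium block 56 (x) by 46 (y) by 42 mm tall; this point is the block's centre, 21 mm above its underside. x points out through the window, z up. Grip it across y, on its flat 46 mm sides; the lever on top stands up between the fingers, within the middle 16 mm (its hinge cheeks within 32 mm) of the width.
- socket (a point): Centre of the mouth of the socket in the head's underside, in the plane of the underside; axes as head_mid. The socket is a round blind bore 31 mm across and 34 mm deep with a 4 mm chamfer at its mouth. When the head is fully home this point lies on seat.
- catch (a point): Point on the bore's axis, 12 mm above the underside, midway between two slippery sprung catch balls at +x and -x that narrow the bore to 24 mm. They meet the stud's ball when the underside is still 14 mm above the flange. 9 to 16 N downwards, its weight included, snaps them past it; they then hold the head down on the flange.
- window (a point): Centre of the round window at the front of the black detector barrel (34 mm across), which sticks out of the block's +x face. 68 mm along +x from the block's middle axis, 22 mm above the underside.
- lever (a joint): Angle of the lever in rad: 0 fully raised (37 degrees above level), 0.65 fully closed (level). It starts at 0 to 0.12. Stiff by friction: it stays where it is left, and moves under about 0.22 N m (6 N pressed down 38 mm from its hinge).
- lever_hinge (a point): Middle of the lever's hinge line (along y), 23 mm behind (-x) the block's middle axis and 47 mm above the head's underside. Axes as head_mid.
- lever_tip (a point): Tip of the lever, 48 mm from the hinge, half-way through its thickness. The lever is a steel strip 16 mm wide, 5 mm thick, with a round bar 8 mm thick at the tip; it points from the hinge to the head's +x and its tip goes down as it closes. Closed, it lies level, 47 mm above the head's underside, its tip 25 mm ahead of the middle axis.
- seat (a point): Centre of the top face of the stud's flange (dark steel disc 56 mm across), 84 mm above the table at rest; on it stand a neck 16 mm across and a steel ball 28 mm across. x points along the rail to the laser tube, z up. The stud is the top of a sprung column on a heavy fixed rail (220 by 60 by 12 mm) and sinks straight down under load.
- ball (a point): Centre of the stud's ball, 18 mm above the flange's top face.
- column (a joint): How far the sprung column is pushed down, in m: 0 at rest, 0.030 at its bottom stop. The load is about 1 N plus 0.7 N per mm (19 N at 26 mm). It must never go beyond 0.026.
- tube_mouth (a point): Centre of the mouth of the laser tube on the rail, a level steel tube 30 mm across on a post, 108 mm along the rail from the stud's axis, pointing at the stud, its axis 106 mm above the table. The black block behind it tops out at 128 mm above the table.
- spare_post: Bystander: short steel post 32 mm across and 58 mm tall, standing. Origin at its underside.
- lens_ring: Bystander: black ring 36 mm across, 8 mm high, lying flat. Origin at its underside.
- clamp_fork: Bystander: dark steel fork 70 mm long, 36 mm wide, 8 mm high. Origin at its underside.
- driver: Bystander: a screwdriver lying on the table.
- cleaner: Bystander: white bottle 52 mm across, 110 mm tall. Origin at its underside.
- cube_mount: Bystander: black open cube mount, 50 mm wide, 45 mm high. Origin at its underside.
- lens_cap: Bystander: black lens cap 40 mm across, 10 mm high. Origin at its underside.
Mind the look-alikes: they are no part of the job. What is shaped like the part that bears seat but turquoise is not meant.

How it is judged:
By the outcome, as a careful person would: the job done as asked, in the order asked, and still so for the second after the job is handed in, with the robot touching nothing.
It also fails if it takes over 67 s, if anything falls off the work surface, if the arm or the gripper's body presses on something with over 40 N, if the wrist force passes 120 N, or if a joint passes its speed limit or range.

## Working session

There is one attempt and no reset: what is moved stays moved. The work goes in short steps, Python scripts to look and compute and a tool call to move; the robot and the scene stay as the last step left them, time stands still between calls to the robot, and variables do not carry over. Pictures are saved under pics/ and viewed, and the job is handed in when it is done.

Besides the shell and the picture viewer there is one more tool, called after "Request:" as a command line: name --argument value ..., lists and objects as JSON in quotes. servo_tool: Moves the arm, as the interface text tells. Its arguments: {"type":"object","properties":{"increments":{"type":"array","items":{"type":"object","properties":{"dx":{"type":"number"},"dy":{"type":"number"},"dz":{"type":"number"},"wx":{"type":"number"},"wy":{"type":"number"},"wz":{"type":"number"},"fingers":{"type":"number"}}}},"grip_force":{"type":"number"}},"required":["increments"]}

```bash
mkdir -p pics; python3 - <<'E'
from rig import ctrl
import cv2,json
o=ctrl.get_obs();print(o)
for c in("scene","top","wrist"):
    im=ctrl.get_image(c);cv2.imwrite(f"pics/{c}0.png",im[:,:,::-1])
    print(c,ctrl.calibration(c))
E
```

```text
{'t': 0.0, 'joint_pos': array([ 1.62462322e+00,  2.55748684e-01,  1.06998789e-01, -4.59048237e-04,
       -1.42390305e+00, -2.84609626e-01]), 'qvel': array([-0.00010121,  0.00066348, -0.00016736, -0.00034164, -0.000864  ,
        0.00048529]), 'effort': array([ 1.63544942e-04, -3.86630952e+01,  2.37943769e+01,  5.36507383e+00,
       -6.06039714e-03,  6.76067671e-06]), 'ee_pos': array([0.1256982 , 0.53527247, 0.40379471]), 'tcp_rot': array([[-3.53559859e-04, -2.28805052e-01, -9.73472199e-01],
       [-1.87834644e-03, -9.73470391e-01,  2.28805309e-01],
       [-9.99998173e-01,  1.90941442e-03, -8.55951016e-05]]), 'ft_force': array([ 0.30450537, -0.62883014,  0.11463781]), 'ft_torque': array([0.01403011, 0.00423911, 0.01075669]), 'finger_gap': 0.9995812099236199}
scene {'fx': 470.28298740654833, 'fy': 470.28298740654833, 'cx': 324.2201632816612, 'cy': 196.94887890830475, 'R': array([[-0.70424134,  0.70991819,  0.00776547],
       [ 0.50683651,  0.51038275, -0.69471304],
       [-0.49715278, -0.48530982, -0.71924508]]), 't': array([ 0.31274779, -0.2043912 ,  1.72930652])}
top {'fx': 442.5285820699065, 'fy': 442.5285820699065, 'cx': 317.15539408020294, 'cy': 206.21847747745386, 'R': array([[-0.00824316, -0.99985005,  0.0152294 ],
       [-0.99488793,  0.00666743, -0.10076484],
       [ 0.10064819, -0.01598217, -0.9947937 ]]), 't': array([0.02434818, 0.4939835 , 1.26589637])}
wrist {'fx': 315.1713874465609, 'fy': 315.1713874465609, 'cx': 317.7046289813513, 'cy': 194.48350314060838, 'tool_from_camera': array([[ 3.44868310e-04, -3.27081096e-01,  9.44996211e-01,
         3.06669595e-02],
       [ 9.99999696e-01,  7.74035980e-04, -9.70328429e-05,
         1.18878053e-04],
       [-6.99723459e-04,  9.44995957e-01,  3.27081263e-01,
        -8.50470588e-02],
       [ 0.00000000e+00,  0.00000000e+00,  0.00000000e+00,
         1.00000000e+00]])}
```

View pics/scene0.png

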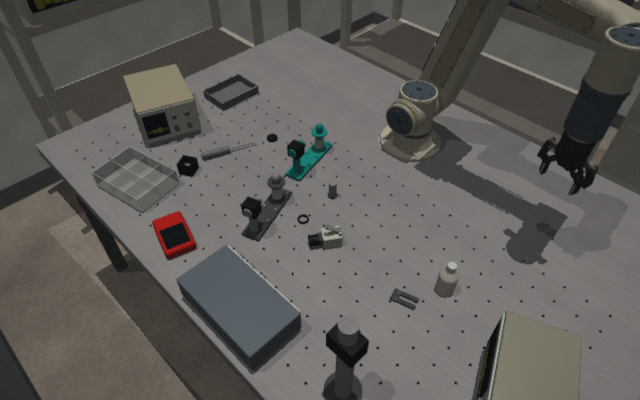

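View pics/top0.png

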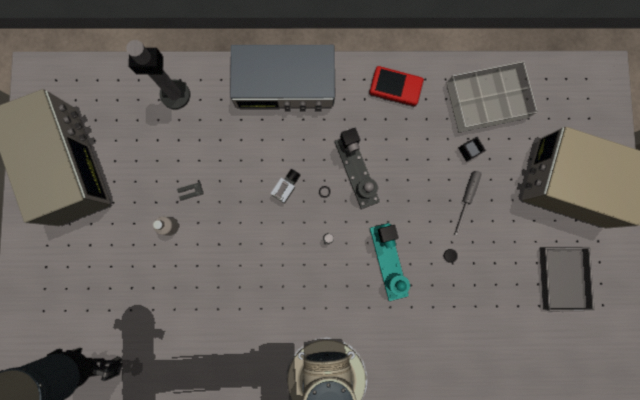

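View pics/wrist0.png

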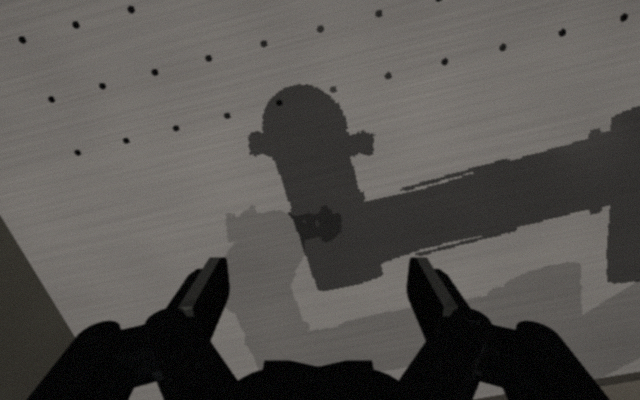

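```bash
python3 - <<'E'
from rig import ctrl
for c in("scene","top","wrist"):
  for q in("head_mid","lever_tip","lever_hinge","window","seat","ball","tube_mouth"):
    print(c,q,[(round(d["confidence"],2),[round(float(v)) for v in d["centre"]]) for d in ctrl.recognise(c,q)][:4])
E
```

```text
scene head_mid [(0.95, [328, 237])]
scene lever_tip []
scene lever_hinge [(0.7, [329, 234])]
scene window [(0.61, [328, 239]), (0.26, [266, 207])]
scene seat [(0.75, [316, 132]), (0.56, [277, 182]), (0.31, [332, 229])]
scene ball [(0.57, [274, 182])]
scene tube_mouth [(0.71, [308, 152]), (0.58, [266, 204])]
top head_mid [(0.72, [286, 184])]
top lever_tip [(0.62, [281, 189])]
top lever_hinge [(0.57, [285, 185])]
top window [(0.58, [289, 186])]
top seat [(0.76, [399, 285]), (0.55, [368, 188])]
top ball [(0.81, [397, 284]), (0.59, [366, 187])]
top tube_mouth [(0.79, [356, 169]), (0.74, [390, 260]), (0.43, [192, 194]), (0.2, [473, 149])]
wrist head_mid []
wrist lever_tip []
wrist lever_hinge []
wrist window []
wrist seat []
wrist ball []
wrist tube_mouth []
```

```bash
cat > h.py <<'E'
import numpy as np, cv2
from rig import ctrl
def cam(c,o=None):
    k=ctrl.calibration(c)
    if c!="wrist": 
        R=np.array(k["R"]);t=np.array(k["t"]);
    else:
        o=o or ctrl.get_obs(); M=np.array(k["tool_from_camera"]);T=np.array(o["tcp_rot"])
        Rwc=T@M[:3,:3];p=T@M[:3,3]+o["ee_pos"]; R=Rwc.T;t=-R@p
    return k,R,t
def toplane(c,px,z,o=None):
    k,R,t=cam(c,o); d=R.T@np.array([(px[0]-k["cx"])/k["fx"],(px[1]-k["cy"])/k["fy"],1]); C=-R.T@t
    return C+d*(z-C[2])/d[2]
def proj(c,X,o=None):
    k,R,t=cam(c,o); q=(R@np.atleast_2d(X).T).T+t
    return np.c_[k["fx"]*q[:,0]/q[:,2]+k["cx"],k["fy"]*q[:,1]/q[:,2]+k["cy"]]
def tri(obs):
    A=[];b=[]
    for c,px,o in obs:
        k,R,t=cam(c,o); d=R.T@np.array([(px[0]-k["cx"])/k["fx"],(px[1]-k["cy"])/k["fy"],1]);d/=np.linalg.norm(d);C=-R.T@t
        P=np.eye(3)-np.outer(d,d);A.append(P);b.append(P@C)
    return np.linalg.solve(sum(A),sum(b))
E
python3 - <<'E'
from h import *
np.set_printoptions(precision=4,suppress=True)
for n,p,z in[("ball",(367,187),.102),("tube blk top",(350,138),.128),("head",(286,186),.03),("barrel front",(295,174),.022),("post",(328,238),.058),("ring",(324,191),.004),("turqball",(398,284),.102)]: print(n,toplane("top",p,z))
for a,b in(((277,182),(367,187)),): print(tri([("scene",a,None),("top",b,None)]))
print(tri([("scene",(329,236),None),("top",(286,184),None)]))
a=cv2.imread("pics/top0.png")[100:310,240:440];b=cv2.imread("pics/scene0.png")[110:260,220:370]
cv2.imwrite("pics/c1.png",np.hstack([cv2.resize(a,(571,600),interpolation=2)[:, :400],cv2.resize(a,(571,600),interpolation=2)[:,400:]]))
cv2.imwrite("pics/c2.png",cv2.resize(b,(600,600),interpolation=2))
E
```

```text
ball [ 0.5387 -0.116   0.102 ]
tube blk top [ 0.6701 -0.0688  0.128 ]
head [0.5535 0.1111 0.03  ]
barrel front [0.5901 0.085  0.022 ]
post [ 0.4005 -0.0087  0.058 ]
ring [ 0.5416 -0.0004  0.004 ]
turqball [ 0.2738 -0.1947  0.102 ]
[ 0.5397 -0.1165  0.0815]
[0.5538 0.117  0.0329]
```

View pics/c1.png

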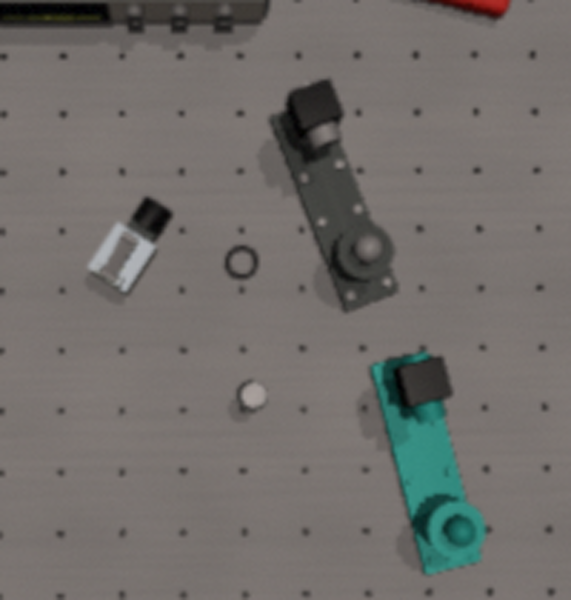

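View pics/c2.png

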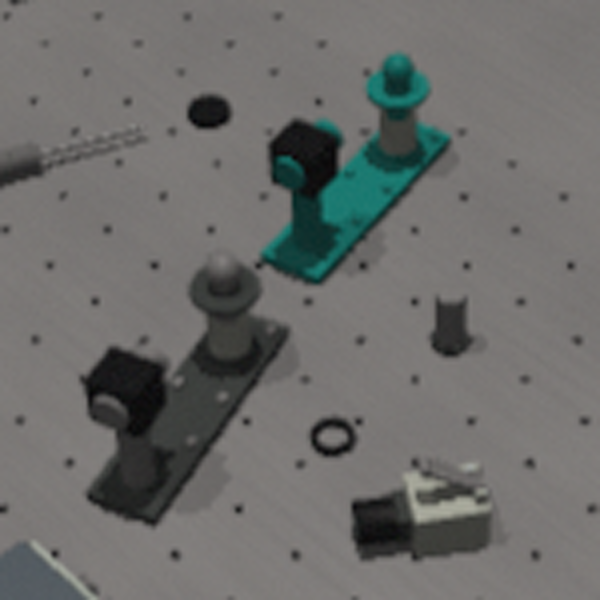

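The grey rail's stud is at top (368,187) and scene (277,182). The turquoise look-alike is at top (398,284), so grey is the one meant. The only head is at top (286,186), with its barrel towards (295,174). I'll move above the head for a closer look.

Request:
servo_tool --increments '[{"dx": 0.005, "dy": 0.016, "dz": -0.026, "wx": 0.03}, {"dx": 0.015, "dy": 0.047, "dz": -0.077, "wx": 0.08}, {"dx": 0.025, "dy": 0.079, "dz": -0.128, "wx": 0.13}, {"dx": 0.035, "dy": 0.11, "dz": -0.18, "wx": 0.18}, {"dx": 0.045, "dy": 0.142, "dz": -0.231, "wx": 0.23}, {"dx": 0.055, "dy": 0.173, "dz": -0.282, "wx": 0.28}, {"dx": 0.07, "dy": 0.22, "dz": -0.34, "wx": 0.33}, {"dx": 0.085, "dy": 0.26, "dz": -0.4, "wx": 0.38}, {"dx": 0.1, "dy": 0.295, "dz": -0.46, "wx": 0.38}, {"dx": 0.1, "dy": 0.314, "dz": -0.512, "wx": 0.38}]'

```text
$.increments[0]: bad value
```

Request:
servo_tool --increments '[{"dx": 0}, {"dx": 0}]'

```text
$.increments[0]: bad value
```

```bash
python3 - <<'E'
from h import *
np.set_printoptions(precision=4,suppress=True)
o=ctrl.get_obs();im=ctrl.get_image("wrist");cv2.imwrite("pics/w1.png",im[:,:,::-1])
print(o["t"],o["ee_pos"],o["tcp_rot"],o["joint_pos"],o["ft_force"])
for q in("head_mid","lever_tip","lever_hinge","window"):
    print(q,[(round(d["confidence"],2),[round(float(v)) for v in d["centre"]]) for d in ctrl.recognise("wrist",q)][:4])
E
```

```text
1.2 [0.1258 0.5354 0.4047] [[-0.     -0.2287 -0.9735]
 [ 0.0001 -0.9735  0.2287]
 [-1.     -0.0001  0.    ]] [ 1.6246  0.2551  0.1082 -0.     -1.4239 -0.2846] [-0.6578 -0.3554  0.2214]
head_mid []
lever_tip []
lever_hinge []
window []
```

View pics/w1.png

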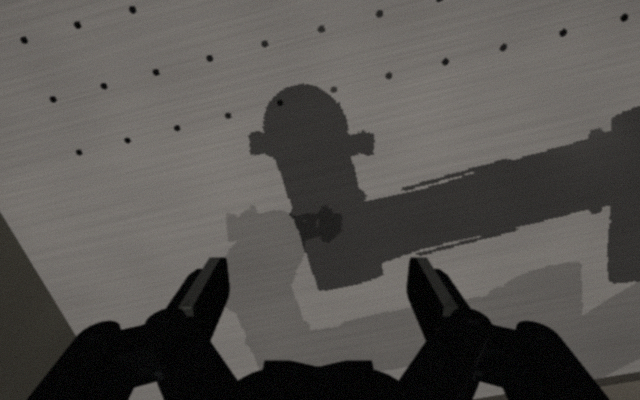

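The move was refused, so it seems every field must be given.

Request:
servo_tool --increments '[{"dx": 0.005, "dy": 0.016, "dz": -0.026, "wx": 0.03, "wy": 0, "wz": 0, "fingers": 0.085}, {"dx": 0.015, "dy": 0.047, "dz": -0.077, "wx": 0.08, "wy": 0, "wz": 0, "fingers": 0.085}, {"dx": 0.025, "dy": 0.079, "dz": -0.128, "wx": 0.13, "wy": 0, "wz": 0, "fingers": 0.085}, {"dx": 0.035, "dy": 0.11, "dz": -0.18, "wx": 0.18, "wy": 0, "wz": 0, "fingers": 0.085}, {"dx": 0.045, "dy": 0.142, "dz": -0.231, "wx": 0.23, "wy": 0, "wz": 0, "fingers": 0.085}, {"dx": 0.055, "dy": 0.173, "dz": -0.282, "wx": 0.28, "wy": 0, "wz": 0, "fingers": 0.085}, {"dx": 0.07, "dy": 0.22, "dz": -0.34, "wx": 0.33, "wy": 0, "wz": 0, "fingers": 0.085}, {"dx": 0.085, "dy": 0.26, "dz": -0.4, "wx": 0.38, "wy": 0, "wz": 0, "fingers": 0.085}, {"dx": 0.1, "dy": 0.295, "dz": -0.46, "wx": 0.38, "wy": 0, "wz": 0, "fingers": 0.085}, {"dx": 0.1, "dy": 0.314, "dz": -0.512, "wx": 0.38, "wy": 0, "wz": 0, "fingers": 0.085}]'

```text
t: 2.7
ee_pos: [0.5333, 0.1262, 0.3062]
tcp_rot: [[-0.001, -0.574, -0.819], [-0.0, -0.819, 0.574], [-1.0, 0.0, 0.0]]
ft_force: [0.6, 0.8, 0.4]
finger_gap: 0.995
```

Request:
servo_tool --increments '[{"dx": 0, "dy": 0, "dz": 0, "wx": 0, "wy": 0, "wz": 0, "fingers": 0.085}, {"dx": 0, "dy": 0, "dz": 0, "wx": 0, "wy": 0, "wz": 0, "fingers": 0.085}]'

```text
t: 2.95
ee_pos: [0.5324, 0.1278, 0.3065]
tcp_rot: [[-0.0, -0.574, -0.819], [-0.0, -0.819, 0.574], [-1.0, 0.0, 0.0]]
ft_force: [-0.9, 0.7, -0.1]
finger_gap: 0.993
```

```bash
python3 - <<'E'
from h import *
np.set_printoptions(precision=4,suppress=True)
o=ctrl.get_obs();im=ctrl.get_image("wrist");cv2.imwrite("pics/w2.png",im[:,:,::-1])
print(o["t"],o["ee_pos"],o["tcp_rot"],o["joint_pos"],o["ft_force"])
for q in("head_mid","lever_tip","lever_hinge","window"):
    print(q,[(round(d["confidence"],2),[round(float(v)) for v in d["centre"]]) for d in ctrl.recognise("wrist",q)][:4])
E
```

```text
2.95 [0.5324 0.1278 0.3065] [[-0.0005 -0.5743 -0.8187]
 [-0.     -0.8187  0.5743]
 [-1.      0.0003  0.0004]] [ 0.5214  0.3    -0.0848 -0.0002 -1.1865  0.4377] [-0.9307  0.7173 -0.1115]
head_mid [(0.82, [315, 162])]
lever_tip [(0.89, [316, 194]), (0.29, [453, 95])]
lever_hinge [(0.84, [317, 163]), (0.46, [536, 225])]
window [(0.9, [317, 167])]
```

View pics/w2.png

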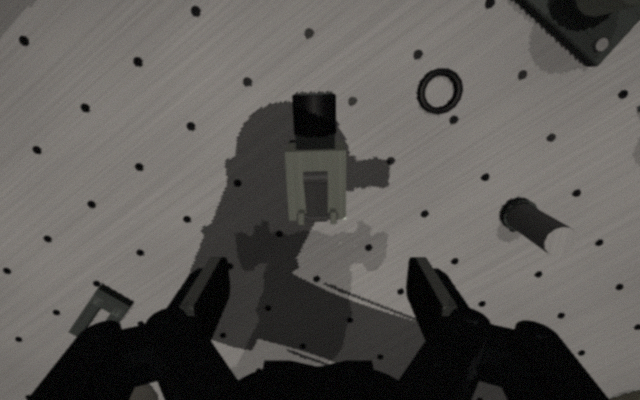

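```bash
python3 - <<'E'
import cv2
a=cv2.imread("pics/w2.png")[80:240,250:390]
a=cv2.convertScaleAbs(a,alpha=1.8)
cv2.imwrite("pics/w2c.png",cv2.resize(a,(525,600),interpolation=2))
E
```

```text
(no output)
```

View pics/w2c.png

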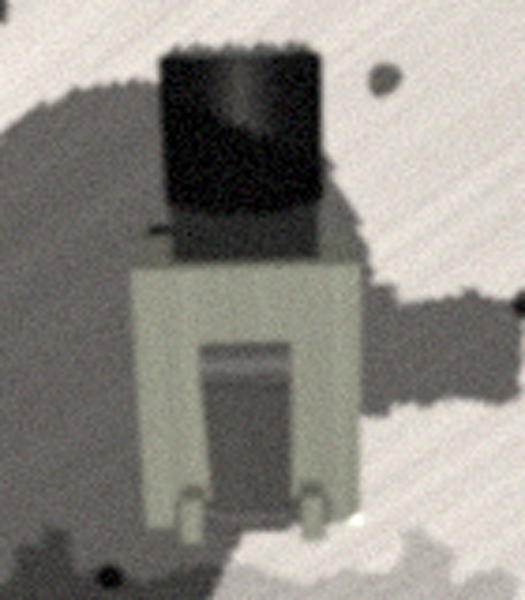

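```bash
python3 - <<'E'
from h import *
np.set_printoptions(precision=4,suppress=True)
o=ctrl.get_obs()
P=[toplane("wrist",p,.042,o) for p in((285.2,151.5),(346,150.7),(289.5,220.5),(344.7,217.8))]
for p in P: print(p)
fl,fr,bl,br=P
print(np.linalg.norm(fl-fr),np.linalg.norm(bl-br),np.linalg.norm(fl-bl),np.linalg.norm(fr-br))
ang=lambda v:np.degrees(np.arctan2(v[1],v[0]))
print([ang(v) for v in(fl-bl,fr-br,fr-fl,br-bl)],np.mean(P,0))
print(toplane("wrist",(453,95),.0,o))
E
```

```text
[0.5772 0.1274 0.042 ]
[0.5516 0.0895 0.042 ]
[0.5299 0.1584 0.042 ]
[0.5064 0.1204 0.042 ]
0.04570933073146721 0.04474608059816905 0.05655066532455677 0.05474645085070423
[np.float64(-33.24676681910072), np.float64(-34.26563278372836), np.float64(-124.06966945103747), np.float64(-121.76587391379809)] [0.5413 0.1239 0.042 ]
[ 0.5309 -0.008   0.    ]
```

```bash
python3 - <<'E'
from h import *
np.set_printoptions(precision=4,suppress=True)
o=ctrl.get_obs()
print(toplane("wrist",(440,91),.004,o),toplane("top",(324.5,191.5),.004))
print(toplane("top",(282.7,191.7),.042))
E
```

```text
[0.5409 0.0006 0.004 ] [ 0.5401 -0.0019  0.004 ]
[0.5352 0.1199 0.042 ]
```

Request:
servo_tool --increments '[{"dx": 0.015, "dy": -0.001, "dz": -0.005, "wx": -0.013, "wy": 0, "wz": 0, "fingers": 0.085}, {"dx": 0.035, "dy": -0.002, "dz": -0.0095, "wx": -0.026, "wy": 0, "wz": 0, "fingers": 0.085}, {"dx": 0.058, "dy": -0.002, "dz": -0.0095, "wx": -0.026, "wy": 0, "wz": 0, "fingers": 0.085}, {"dx": 0.08, "dy": -0.002, "dz": -0.0095, "wx": -0.026, "wy": 0, "wz": 0, "fingers": 0.085}, {"dx": 0.1, "dy": -0.002, "dz": -0.0095, "wx": -0.026, "wy": 0, "wz": 0, "fingers": 0.085}, {"dx": 0.112, "dy": -0.002, "dz": -0.0095, "wx": -0.026, "wy": 0, "wz": 0, "fingers": 0.085}, {"dx": 0.1165, "dy": -0.002, "dz": -0.0095, "wx": -0.026, "wy": 0, "wz": 0, "fingers": 0.085}, {"dx": 0.1165, "dy": -0.002, "dz": -0.0095, "wx": -0.026, "wy": 0, "wz": 0, "fingers": 0.085}]' --grip_force 40

```text
t: 4.2
ee_pos: [0.5414, 0.1242, 0.1902]
tcp_rot: [[0.0, -0.552, -0.834], [-0.0, -0.834, 0.552], [-1.0, -0.0, -0.0]]
ft_force: [0.3, 0.6, 1.3]
finger_gap: 0.995
```

```bash
python3 - <<'E'
from h import *
np.set_printoptions(precision=4,suppress=True)
o=ctrl.get_obs();im=ctrl.get_image("wrist");cv2.imwrite("pics/w3.png",cv2.convertScaleAbs(im[:,:,::-1],alpha=1.8))
print(o["t"],o["ee_pos"],o["tcp_rot"],o["ft_force"])
E
```

```text
4.2 [0.5414 0.1242 0.1902] [[ 0.0002 -0.5518 -0.834 ]
 [-0.0001 -0.834   0.5518]
 [-1.     -0.     -0.0002]] [0.2597 0.6167 1.3302]
```

View pics/w3.png

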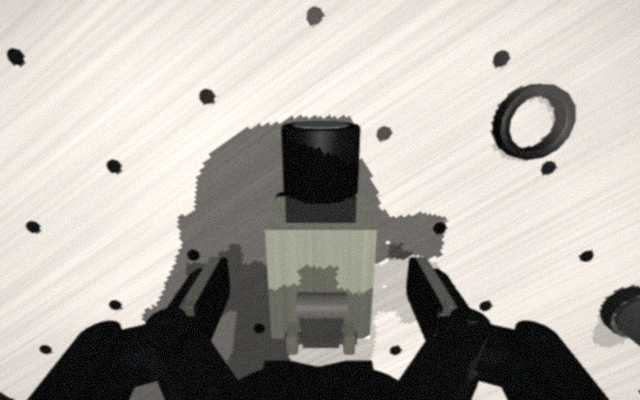

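The head sits centred between the fingers, with the block at (320,285) and the lever clear of the palm. I'll close on it.

Request:
servo_tool --increments '[{"dx": 0, "dy": 0, "dz": 0, "wx": 0, "wy": 0, "wz": 0, "fingers": 0.06}, {"dx": 0, "dy": 0, "dz": 0, "wx": 0, "wy": 0, "wz": 0, "fingers": 0.052}, {"dx": 0, "dy": 0, "dz": 0, "wx": 0, "wy": 0, "wz": 0, "fingers": 0.046}, {"dx": 0, "dy": 0, "dz": 0, "wx": 0, "wy": 0, "wz": 0, "fingers": 0.035}, {"dx": 0, "dy": 0, "dz": 0, "wx": 0, "wy": 0, "wz": 0, "fingers": 0.03}, {"dx": 0, "dy": 0, "dz": 0, "wx": 0, "wy": 0, "wz": 0, "fingers": 0.03}, {"dx": 0, "dy": 0, "dz": 0, "wx": 0, "wy": 0, "wz": 0, "fingers": 0.03}]' --grip_force 60

```text
t: 5.12
ee_pos: [0.5414, 0.1241, 0.1907]
tcp_rot: [[0.0, -0.552, -0.834], [-0.0, -0.834, 0.552], [-1.0, -0.0, -0.0]]
ft_force: [-2.2, -1.4, 6.4]
finger_gap: 0.521
```

Request:
servo_tool --increments '[{"dx": -0.003, "dy": 0, "dz": 0, "wx": 0, "wy": 0, "wz": 0, "fingers": 0.03}, {"dx": -0.015, "dy": 0, "dz": 0, "wx": 0, "wy": 0, "wz": 0, "fingers": 0.03}, {"dx": -0.04, "dy": 0, "dz": 0, "wx": 0, "wy": 0, "wz": 0, "fingers": 0.03}, {"dx": -0.08, "dy": 0, "dz": 0, "wx": 0, "wy": 0, "wz": 0, "fingers": 0.03}, {"dx": -0.12, "dy": 0, "dz": 0, "wx": 0, "wy": 0, "wz": 0, "fingers": 0.03}, {"dx": -0.145, "dy": 0, "dz": 0, "wx": 0, "wy": 0, "wz": 0, "fingers": 0.03}, {"dx": -0.15, "dy": 0, "dz": 0, "wx": 0, "wy": 0, "wz": 0, "fingers": 0.03}]'

```text
t: 6.0
ee_pos: [0.5416, 0.1242, 0.3424]
tcp_rot: [[0.004, -0.552, -0.834], [0.002, -0.834, 0.552], [-1.0, -0.004, -0.002]]
ft_force: [0.0, -0.0, -2.8]
finger_gap: 0.53
```

Request:
servo_tool --increments '[{"dx": 0, "dy": 0.02, "dz": -0.006, "wx": -0.08, "wy": 0, "wz": 0, "fingers": 0.03}, {"dx": 0, "dy": 0.055, "dz": -0.016, "wx": -0.22, "wy": 0, "wz": 0, "fingers": 0.03}, {"dx": 0, "dy": 0.095, "dz": -0.027, "wx": -0.36, "wy": 0, "wz": 0, "fingers": 0.03}, {"dx": 0, "dy": 0.135, "dz": -0.038, "wx": -0.5, "wy": 0, "wz": 0, "fingers": 0.03}, {"dx": 0, "dy": 0.175, "dz": -0.05, "wx": -0.64, "wy": 0, "wz": 0, "fingers": 0.03}, {"dx": 0, "dy": 0.21, "dz": -0.06, "wx": -0.77, "wy": 0, "wz": 0, "fingers": 0.03}, {"dx": 0, "dy": 0.245, "dz": -0.069, "wx": -0.87, "wy": 0, "wz": 0, "fingers": 0.03}, {"dx": 0, "dy": 0.268, "dz": -0.075, "wx": -0.93, "wy": 0, "wz": 0, "fingers": 0.03}, {"dx": 0, "dy": 0.274, "dz": -0.077, "wx": -0.93, "wy": 0, "wz": 0, "fingers": 0.03}, {"dx": 0, "dy": 0.274, "dz": -0.077, "wx": -0.93, "wy": 0, "wz": 0, "fingers": 0.03}]'

```text
t: 7.25
ee_pos: [0.4542, -0.1468, 0.3395]
tcp_rot: [[-0.001, 0.337, -0.942], [0.0, -0.942, -0.337], [-1.0, -0.001, 0.001]]
ft_force: [0.3, 0.2, -1.7]
finger_gap: 0.525
```

```bash
python3 - <<'E'
from h import *
np.set_printoptions(precision=4,suppress=True)
o=ctrl.get_obs();im=ctrl.get_image("wrist");cv2.imwrite("pics/w4.png",cv2.convertScaleAbs(im[:,:,::-1],alpha=1.6))
print(o["t"],o["ee_pos"],o["tcp_rot"],o["ft_force"])
for q in("seat","ball","tube_mouth","head_mid","window"):
    print(q,[(round(d["confidence"],2),[round(float(v)) for v in d["centre"]]) for d in ctrl.recognise("wrist",q)][:4])
E
```

```text
7.25 [ 0.4542 -0.1468  0.3395] [[-0.0011  0.3369 -0.9415]
 [ 0.0004 -0.9415 -0.3369]
 [-1.     -0.0007  0.0009]] [ 0.2642  0.2255 -1.6637]
seat [(0.94, [323, 76]), (0.63, [311, 358])]
ball [(0.73, [322, 75]), (0.71, [310, 359])]
tube_mouth [(0.98, [322, 61]), (0.9, [308, 356]), (0.68, [182, 29]), (0.38, [317, 242])]
head_mid [(0.71, [318, 240])]
window [(0.73, [319, 243]), (0.57, [318, 316])]
```

View pics/w4.png

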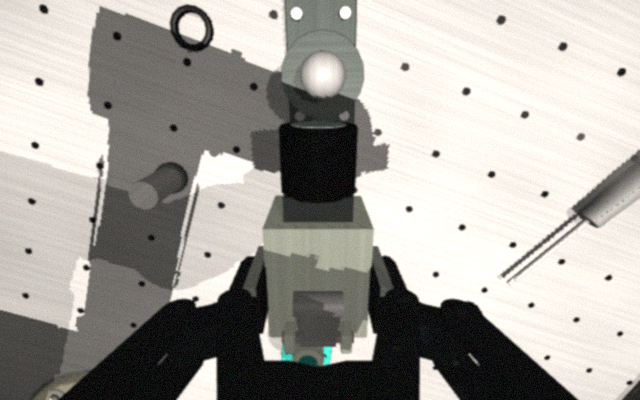

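```bash
python3 - <<'E'
from h import *
np.set_printoptions(precision=4,suppress=True)
o=ctrl.get_obs()
g=cv2.imread("pics/w4.png")
a=g[0:140,255:395]; cv2.imwrite("pics/w4c.png",cv2.resize(a,(600,600),interpolation=2))
b=g[110:380,220:420]; cv2.imwrite("pics/w4d.png",cv2.resize(b,(444,600),interpolation=2))
print(toplane("wrist",(322,75),.102,o))
E
```

```text
[ 0.5411 -0.1182  0.102 ]
```

View pics/w4c.png

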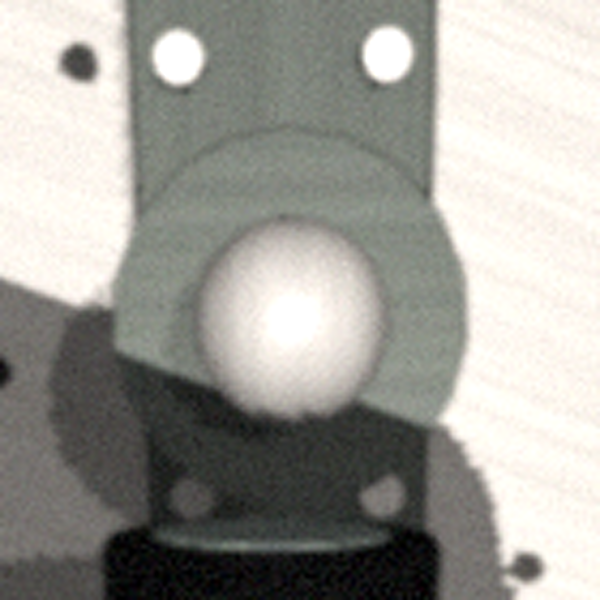

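View pics/w4d.png

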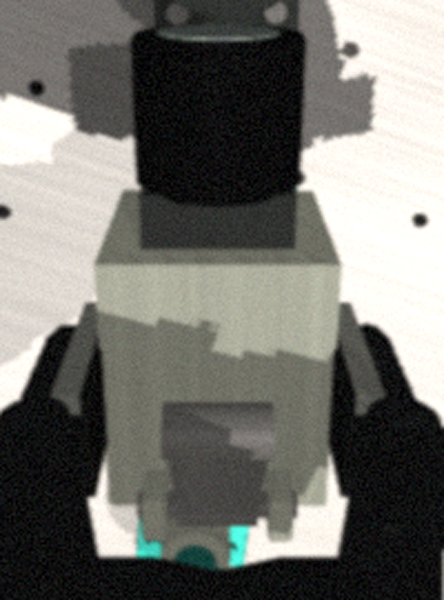

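```bash
python3 - <<'E'
from h import *
np.set_printoptions(precision=4,suppress=True)
o=ctrl.get_obs()
f=lambda x,y:(255+x/4.286,y/4.286)
H=[toplane("wrist",f(*p),.012,o) for p in((178,57),(387,54),(190,497),(383,496))]
for h in H: print("hole",h)
ang=lambda v:np.degrees(np.arctan2(v[1],v[0]))
print("rail yaw",ang(H[0]-H[2]),ang(H[1]-H[3]),ang(H[0]+H[1]-H[2]-H[3]),"cross",ang(H[0]-H[1])-90,ang(H[2]-H[3])-90, "mid",np.mean(H,0))
print("ball",toplane("wrist",f(292,317),.102,o))
fl=[toplane("wrist",f(*p),.084,o) for p in((113,310),(466,310),(290,128))];print(fl,(fl[0]+fl[1])/2)
T=o["tcp_rot"]
for dz in(.0415,.045):
  P=[toplane("wrist",p,o["ee_pos"][2]-.1905+.042+dz-.0415,o) for p in((263.7,228.9),(373.6,228.9),(268.2,336.6),(367.3,337.4))]
  for p in P: print("corner tool",T.T@(p-o["ee_pos"]))
im=ctrl.get_image("top");cv2.imwrite("pics/t2.png",cv2.resize(im[100:230,310:420,::-1],(508,600),interpolation=2))
E
```

```text
hole [ 0.5818 -0.082   0.012 ]
hole [ 0.5961 -0.12    0.012 ]
hole [ 0.5038 -0.111   0.012 ]
hole [ 0.518  -0.1498  0.012 ]
rail yaw 20.36925845154562 20.910894421735282 20.64059264063961 cross 20.58566037893351 20.146308960802656 mid [ 0.5499 -0.1157  0.012 ]
ball [ 0.5418 -0.1187  0.102 ]
[array([ 0.534 , -0.0922,  0.084 ]), array([ 0.5526, -0.1439,  0.084 ]), array([ 0.5672, -0.1094,  0.084 ])] [ 0.5433 -0.118   0.084 ]
corner tool [ 0.1485 -0.0218 -0.0292]
corner tool [ 0.1485  0.0233 -0.0292]
corner tool [ 0.1485 -0.0228  0.0264]
corner tool [0.1485 0.0237 0.0268]
corner tool [ 0.145  -0.0212 -0.0308]
corner tool [ 0.145   0.0227 -0.0308]
corner tool [ 0.145  -0.0221  0.0231]
corner tool [0.145  0.023  0.0235]
```

View pics/t2.png

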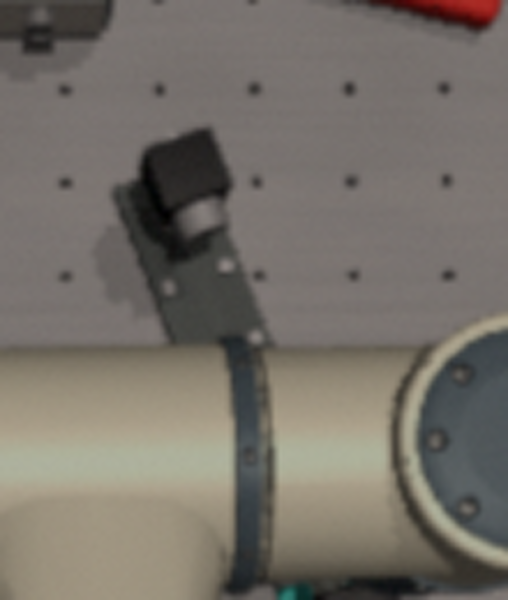

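The head is held square and hasn't slipped. The ball comes out at (0.5415,-0.1187) and the rail yaw at 20.4°. I'll move over the stud.

Request:
servo_tool --increments '[{"dx": 0, "dy": 0.0005, "dz": -0.015, "wx": -0.005, "wy": 0, "wz": 0, "fingers": 0.03}, {"dx": 0, "dy": 0.001, "dz": -0.038, "wx": -0.012, "wy": 0, "wz": 0, "fingers": 0.03}, {"dx": 0, "dy": 0.002, "dz": -0.062, "wx": -0.012, "wy": 0, "wz": 0, "fingers": 0.03}, {"dx": 0, "dy": 0.0025, "dz": -0.08, "wx": -0.012, "wy": 0, "wz": 0, "fingers": 0.03}, {"dx": 0, "dy": 0.0025, "dz": -0.089, "wx": -0.012, "wy": 0, "wz": 0, "fingers": 0.03}, {"dx": 0, "dy": 0.0025, "dz": -0.0903, "wx": -0.012, "wy": 0, "wz": 0, "fingers": 0.03}, {"dx": 0, "dy": 0.0025, "dz": -0.0903, "wx": -0.012, "wy": 0, "wz": 0, "fingers": 0.03}]'

```text
t: 8.48
ee_pos: [0.5398, -0.1187, 0.3402]
tcp_rot: [[-0.0, 0.35, -0.937], [-0.0, -0.937, -0.35], [-1.0, -0.0, 0.0]]
ft_force: [0.5, -0.8, -2.1]
finger_gap: 0.525
```

```bash
python3 - <<'E'
from h import *
np.set_printoptions(precision=4,suppress=True)
o=ctrl.get_obs();im=ctrl.get_image("wrist");g=cv2.convertScaleAbs(im[:,:,::-1],alpha=1.6);cv2.imwrite("pics/w5.png",g)
s=ctrl.get_image("scene");cv2.imwrite("pics/s5.png",cv2.resize(s[110:260,200:350,::-1],(600,600),interpolation=2))
print(o["t"],o["ee_pos"],o["tcp_rot"],o["ft_force"])
E
```

```text
8.475 [ 0.5398 -0.1187  0.3402] [[-0.0002  0.3497 -0.9369]
 [-0.     -0.9369 -0.3497]
 [-1.     -0.0001  0.0002]] [ 0.4721 -0.7584 -2.0807]
```

View pics/w5.png

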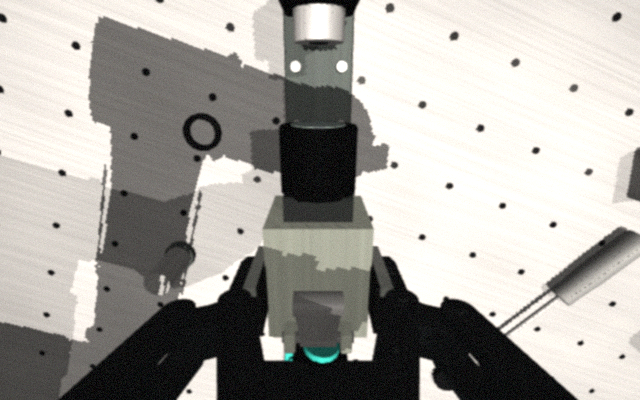

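View pics/s5.png

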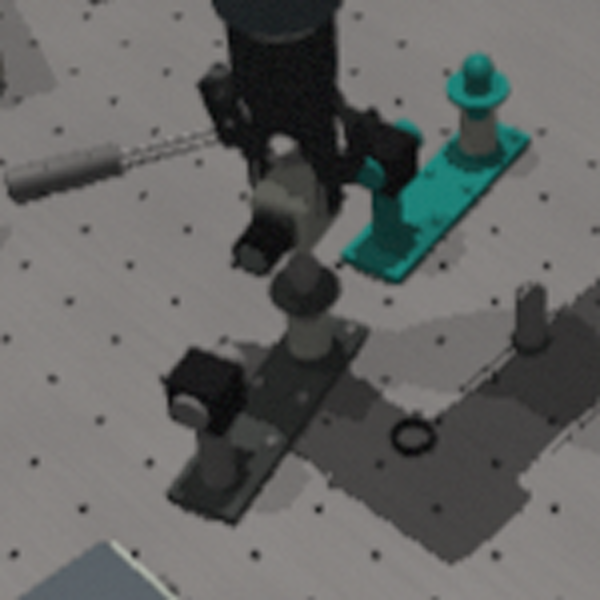

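The barrel (319,160) and laser tube (320,25) are lined up, and the head is above the grey stud. I'll descend gently over the ball.

Request:
servo_tool --increments '[{"dx": 0.006, "dy": 0, "dz": 0, "wx": 0, "wy": 0, "wz": 0, "fingers": 0.03}, {"dx": 0.014, "dy": 0, "dz": 0, "wx": 0, "wy": 0, "wz": 0, "fingers": 0.03}, {"dx": 0.022, "dy": 0, "dz": 0, "wx": 0, "wy": 0, "wz": 0, "fingers": 0.03}, {"dx": 0.028, "dy": 0, "dz": 0, "wx": 0, "wy": 0, "wz": 0, "fingers": 0.03}, {"dx": 0.032, "dy": 0, "dz": 0, "wx": 0, "wy": 0, "wz": 0, "fingers": 0.03}, {"dx": 0.036, "dy": 0, "dz": 0, "wx": 0, "wy": 0, "wz": 0, "fingers": 0.03}, {"dx": 0.04, "dy": 0, "dz": 0, "wx": 0, "wy": 0, "wz": 0, "fingers": 0.03}, {"dx": 0.043, "dy": 0, "dz": 0, "wx": 0, "wy": 0, "wz": 0, "fingers": 0.03}, {"dx": 0.046, "dy": 0, "dz": 0, "wx": 0, "wy": 0, "wz": 0, "fingers": 0.03}, {"dx": 0.046, "dy": 0, "dz": 0, "wx": 0, "wy": 0, "wz": 0, "fingers": 0.03}]'

```text
t: 9.82
ee_pos: [0.54, -0.1186, 0.294]
tcp_rot: [[-0.0, 0.35, -0.937], [0.0, -0.937, -0.35], [-1.0, -0.0, 0.0]]
ft_force: [0.2, 0.8, -2.5]
finger_gap: 0.526
```

```bash
python3 - <<'E'
from h import *
s=ctrl.get_image("scene");cv2.imwrite("pics/s6.png",cv2.resize(s[130:240,220:330,::-1],(600,600),interpolation=2))
E
```

```text
(no output)
```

View pics/s6.png

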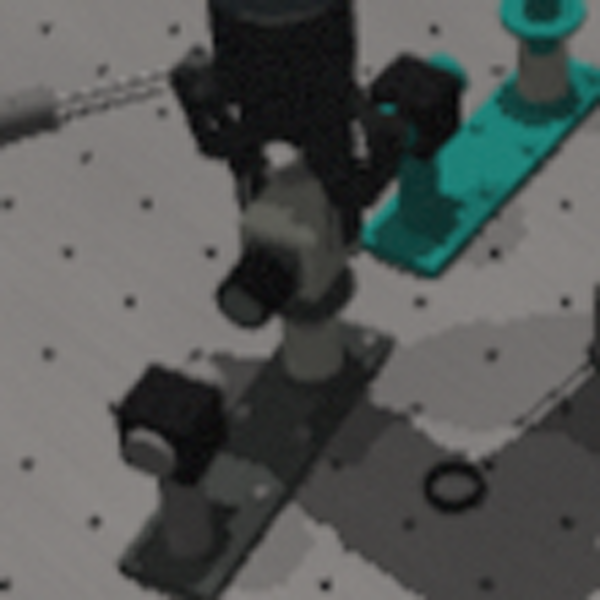

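Request:
servo_tool --increments '[{"dx": 0.0015, "dy": 0, "dz": 0, "wx": 0, "wy": 0, "wz": 0, "fingers": 0.03}, {"dx": 0.003, "dy": 0, "dz": 0, "wx": 0, "wy": 0, "wz": 0, "fingers": 0.03}, {"dx": 0.0045, "dy": 0, "dz": 0, "wx": 0, "wy": 0, "wz": 0, "fingers": 0.03}, {"dx": 0.0055, "dy": 0, "dz": 0, "wx": 0, "wy": 0, "wz": 0, "fingers": 0.03}, {"dx": 0.0065, "dy": 0, "dz": 0, "wx": 0, "wy": 0, "wz": 0, "fingers": 0.03}, {"dx": 0.0075, "dy": 0, "dz": 0, "wx": 0, "wy": 0, "wz": 0, "fingers": 0.03}, {"dx": 0.009, "dy": 0, "dz": 0, "wx": 0, "wy": 0, "wz": 0, "fingers": 0.03}, {"dx": 0.0105, "dy": 0, "dz": 0, "wx": 0, "wy": 0, "wz": 0, "fingers": 0.03}, {"dx": 0.012, "dy": 0, "dz": 0, "wx": 0, "wy": 0, "wz": 0, "fingers": 0.03}, {"dx": 0.012, "dy": 0, "dz": 0, "wx": 0, "wy": 0, "wz": 0, "fingers": 0.03}]'

```text
t: 11.12
ee_pos: [0.5398, -0.1188, 0.2821]
tcp_rot: [[-0.001, 0.35, -0.937], [-0.0, -0.937, -0.35], [-1.0, 0.0, 0.001]]
ft_force: [-5.2, -2.5, 3.4]
finger_gap: 0.528
```

About 5.6 N of vertical load at this depth matches the column model. There's also a 5.8 N side force along -x of the rail, so I'll ease the head back and recheck.

Request:
servo_tool --increments '[{"dx": 0, "dy": 0, "dz": 0.0005, "wx": 0, "wy": 0, "wz": 0, "fingers": 0.03}, {"dx": 0, "dy": 0, "dz": 0.001, "wx": 0, "wy": 0, "wz": 0, "fingers": 0.03}, {"dx": 0, "dy": 0, "dz": 0.001, "wx": 0, "wy": 0, "wz": 0, "fingers": 0.03}]'

```text
t: 11.5
ee_pos: [0.5394, -0.119, 0.2824]
tcp_rot: [[0.001, 0.35, -0.937], [0.0, -0.937, -0.35], [-1.0, 0.0, -0.001]]
ft_force: [-2.7, -1.2, 3.5]
finger_gap: 0.526
```

Request:
servo_tool --increments '[{"dx": 0, "dy": 0, "dz": 0.0005, "wx": 0, "wy": 0, "wz": 0, "fingers": 0.03}, {"dx": 0, "dy": 0, "dz": 0.001, "wx": 0, "wy": 0, "wz": 0, "fingers": 0.03}, {"dx": 0, "dy": 0, "dz": 0.001, "wx": 0, "wy": 0, "wz": 0, "fingers": 0.03}]'

```text
t: 11.88
ee_pos: [0.5388, -0.1191, 0.2826]
tcp_rot: [[0.002, 0.35, -0.937], [0.0, -0.937, -0.35], [-1.0, 0.0, -0.002]]
ft_force: [1.5, 1.0, 3.2]
finger_gap: 0.526
```

Request:
servo_tool --increments '[{"dx": 0.001, "dy": 0, "dz": -0.0003, "wx": 0, "wy": 0, "wz": 0, "fingers": 0.03}, {"dx": 0.002, "dy": 0, "dz": -0.0003, "wx": 0, "wy": 0, "wz": 0, "fingers": 0.03}, {"dx": 0.003, "dy": 0, "dz": -0.0003, "wx": 0, "wy": 0, "wz": 0, "fingers": 0.03}, {"dx": 0.004, "dy": 0, "dz": -0.0003, "wx": 0, "wy": 0, "wz": 0, "fingers": 0.03}, {"dx": 0.005, "dy": 0, "dz": -0.0003, "wx": 0, "wy": 0, "wz": 0, "fingers": 0.03}, {"dx": 0.006, "dy": 0, "dz": -0.0003, "wx": 0, "wy": 0, "wz": 0, "fingers": 0.03}, {"dx": 0.007, "dy": 0, "dz": -0.0003, "wx": 0, "wy": 0, "wz": 0, "fingers": 0.03}]'

```text
t: 12.75
ee_pos: [0.5389, -0.1192, 0.2759]
tcp_rot: [[0.002, 0.35, -0.937], [-0.0, -0.937, -0.35], [-1.0, 0.001, -0.002]]
ft_force: [-0.3, 1.0, 7.1]
finger_gap: 0.523
```

Request:
servo_tool --increments '[{"dx": 0.001, "dy": 0, "dz": 0, "wx": 0, "wy": 0, "wz": 0, "fingers": 0.03}, {"dx": 0.002, "dy": 0, "dz": 0, "wx": 0, "wy": 0, "wz": 0, "fingers": 0.03}, {"dx": 0.003, "dy": 0, "dz": 0, "wx": 0, "wy": 0, "wz": 0, "fingers": 0.03}, {"dx": 0.004, "dy": 0, "dz": 0, "wx": 0, "wy": 0, "wz": 0, "fingers": 0.03}]'

```text
t: 13.25
ee_pos: [0.539, -0.1196, 0.2723]
tcp_rot: [[0.002, 0.35, -0.937], [-0.001, -0.937, -0.35], [-1.0, 0.002, -0.002]]
ft_force: [0.4, -0.7, 7.3]
finger_gap: 0.525
```

Request:
servo_tool --increments '[{"dx": 0.0005, "dy": 0, "dz": 0, "wx": 0, "wy": 0, "wz": 0, "fingers": 0.03}, {"dx": 0.001, "dy": 0, "dz": 0, "wx": 0, "wy": 0, "wz": 0, "fingers": 0.03}]'

```text
t: 13.5
ee_pos: [0.5389, -0.1194, 0.2706]
tcp_rot: [[0.002, 0.35, -0.937], [-0.0, -0.937, -0.35], [-1.0, 0.001, -0.002]]
ft_force: [2.8, -0.9, 1.8]
finger_gap: 0.527
```

The load dropped to 3.9 N, which is what a snapped-home head gives at a 4 mm sink. I'll press 3 mm more to make sure it sits on the flange.

Request:
servo_tool --increments '[{"dx": 0.001, "dy": 0, "dz": 0, "wx": 0, "wy": 0, "wz": 0, "fingers": 0.03}, {"dx": 0.002, "dy": 0, "dz": 0, "wx": 0, "wy": 0, "wz": 0, "fingers": 0.03}, {"dx": 0.003, "dy": 0, "dz": 0, "wx": 0, "wy": 0, "wz": 0, "fingers": 0.03}, {"dx": 0.003, "dy": 0, "dz": 0, "wx": 0, "wy": 0, "wz": 0, "fingers": 0.03}]'

```text
t: 14.0
ee_pos: [0.5389, -0.1193, 0.2676]
tcp_rot: [[0.001, 0.35, -0.937], [-0.0, -0.937, -0.35], [-1.0, 0.001, -0.001]]
ft_force: [5.2, -1.7, 3.8]
finger_gap: 0.525
```

```bash
python3 - <<'E'
from h import *
s=ctrl.get_image("scene");cv2.imwrite("pics/s7.png",cv2.resize(s[130:240,220:330,::-1],(600,600),interpolation=2))
E
```

```text
(no output)
```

View pics/s7.png

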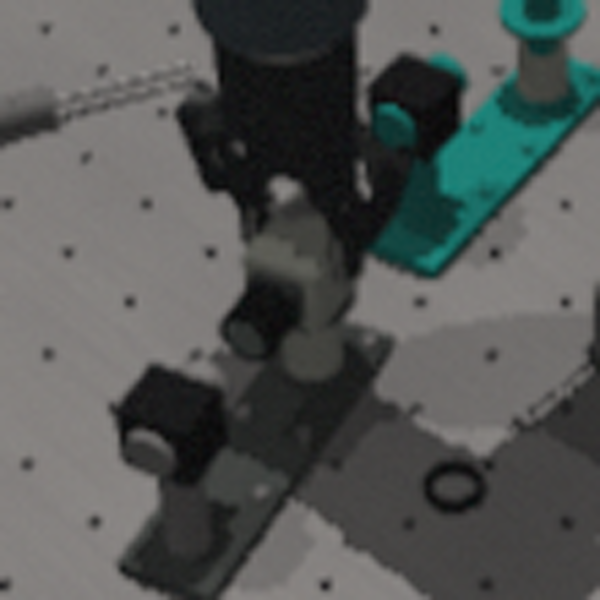

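Request:
servo_tool --increments '[{"dx": -0.001, "dy": 0, "dz": -0.0004, "wx": 0, "wy": 0, "wz": 0, "fingers": 0.03}, {"dx": -0.002, "dy": 0, "dz": -0.0008, "wx": 0, "wy": 0, "wz": 0, "fingers": 0.03}, {"dx": -0.003, "dy": 0, "dz": -0.0008, "wx": 0, "wy": 0, "wz": 0, "fingers": 0.03}, {"dx": -0.004, "dy": 0, "dz": -0.0008, "wx": 0, "wy": 0, "wz": 0, "fingers": 0.03}, {"dx": -0.0045, "dy": 0, "dz": -0.0008, "wx": 0, "wy": 0, "wz": 0, "fingers": 0.03}, {"dx": -0.0045, "dy": 0, "dz": -0.0008, "wx": 0, "wy": 0, "wz": 0, "fingers": 0.03}]'

```text
t: 14.8
ee_pos: [0.5392, -0.1191, 0.2714]
tcp_rot: [[-0.0, 0.35, -0.937], [-0.0, -0.937, -0.35], [-1.0, 0.0, 0.001]]
ft_force: [4.2, -3.1, 1.1]
finger_gap: 0.53
```

Request:
servo_tool --increments '[{"dx": -0.0005, "dy": 0.0003, "dz": -0.0005, "wx": 0, "wy": 0, "wz": 0, "fingers": 0.03}, {"dx": -0.001, "dy": 0.0006, "dz": -0.0005, "wx": 0, "wy": 0, "wz": 0, "fingers": 0.03}, {"dx": -0.001, "dy": 0.0006, "dz": -0.0005, "wx": 0, "wy": 0, "wz": 0, "fingers": 0.03}]' --grip_force 25

```text
t: 15.18
ee_pos: [0.5394, -0.1193, 0.2722]
tcp_rot: [[-0.002, 0.349, -0.937], [0.0, -0.937, -0.349], [-1.0, -0.001, 0.002]]
ft_force: [1.3, -0.9, 0.8]
finger_gap: 0.529
```

Request:
servo_tool --increments '[{"dx": 0, "dy": 0, "dz": 0, "wx": 0, "wy": 0, "wz": 0, "fingers": 0.046}, {"dx": 0, "dy": 0, "dz": 0, "wx": 0, "wy": 0, "wz": 0, "fingers": 0.05}, {"dx": 0, "dy": 0, "dz": 0, "wx": 0, "wy": 0, "wz": 0, "fingers": 0.06}, {"dx": 0, "dy": 0, "dz": 0, "wx": 0, "wy": 0, "wz": 0, "fingers": 0.07}, {"dx": 0, "dy": 0, "dz": 0, "wx": 0, "wy": 0, "wz": 0, "fingers": 0.08}, {"dx": 0, "dy": 0, "dz": 0, "wx": 0, "wy": 0, "wz": 0, "fingers": 0.08}]'

```text
t: 15.92
ee_pos: [0.5399, -0.1193, 0.2727]
tcp_rot: [[-0.0, 0.35, -0.937], [0.0, -0.937, -0.35], [-1.0, -0.0, 0.0]]
ft_force: [-0.6, 0.0, 0.2]
finger_gap: 0.936
```

```bash
python3 - <<'E'
from h import *
np.set_printoptions(precision=4,suppress=True)
o=ctrl.get_obs();im=ctrl.get_image("wrist");cv2.imwrite("pics/w8.png",cv2.convertScaleAbs(im[:,:,::-1],alpha=1.6))
print(o["t"],o["ee_pos"],o["ft_force"])
E
```

```text
15.925 [ 0.5399 -0.1193  0.2727] [-0.6449  0.0439  0.2478]
```

View pics/w8.png

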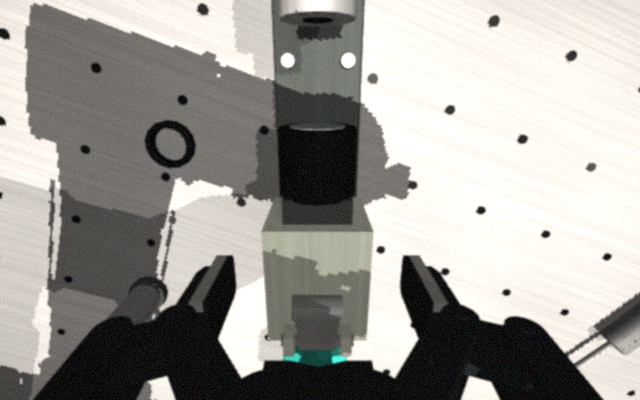

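The head is released, upright and square to the rail, with its block spanning (262..373, 232). I'll go up, shut the fingers and stand over the lever tip.

Request:
servo_tool --increments '[{"dx": -0.01, "dy": 0, "dz": 0, "wx": 0, "wy": 0, "wz": 0, "fingers": 0.08}, {"dx": -0.035, "dy": 0, "dz": 0, "wx": 0, "wy": 0, "wz": 0, "fingers": 0.08}, {"dx": -0.07, "dy": 0, "dz": 0, "wx": 0, "wy": 0, "wz": 0, "fingers": 0.08}, {"dx": -0.1, "dy": 0, "dz": -0.005, "wx": 0, "wy": 0, "wz": 0, "fingers": 0.05}, {"dx": -0.11, "dy": 0, "dz": -0.015, "wx": 0, "wy": 0, "wz": 0, "fingers": 0.0}, {"dx": -0.11, "dy": 0, "dz": -0.021, "wx": 0, "wy": 0, "wz": 0, "fingers": 0.0}, {"dx": -0.11, "dy": 0, "dz": -0.021, "wx": 0, "wy": 0, "wz": 0, "fingers": 0.0}, {"dx": -0.11, "dy": 0, "dz": -0.021, "wx": 0, "wy": 0, "wz": 0, "fingers": 0.0}]'

```text
t: 16.98
ee_pos: [0.5593, -0.112, 0.3819]
tcp_rot: [[-0.002, 0.35, -0.937], [0.0, -0.937, -0.35], [-1.0, -0.001, 0.002]]
ft_force: [-0.0, -0.3, -0.1]
finger_gap: -0.003
```

```bash
python3 - <<'E'
from h import *
np.set_printoptions(precision=4,suppress=True)
o=ctrl.get_obs();im=ctrl.get_image("wrist");g=cv2.convertScaleAbs(im[:,:,::-1],alpha=1.6);cv2.imwrite("pics/w9.png",g)
s=ctrl.get_image("scene");cv2.imwrite("pics/s9.png",cv2.resize(s[130:240,220:330,::-1],(600,600),interpolation=2))
print(o["t"],o["ee_pos"],o["ft_force"],o["finger_gap"])
for q in("lever_tip","lever_hinge","window","tube_mouth"):
    print(q,[(round(d["confidence"],2),[round(float(v)) for v in d["centre"]]) for d in ctrl.recognise("wrist",q)][:4])
# predicted
c=np.array([.5408,-.1193,.083]);a=np.radians(20.4);X=np.array([np.cos(a),np.sin(a),0]);Y=np.array([-X[1],X[0],0])
Q=[c+X*28+0*c for _ in()]
pts=np.array([c+X*.028+Y*.023+[0,0,.042],c+X*.028-Y*.023+[0,0,.042],c-X*.028-Y*.023+[0,0,.042],c+X*.068+[0,0,.039], c+X*.0152+[0,0,.076], o["ee_pos"]+o["tcp_rot"]@[.173,0,0]])
print(proj("wrist",pts,o).round(1))
E
```

```text
16.975 [ 0.5593 -0.112   0.3819] [-0.0416 -0.2656 -0.0685] -0.0031636605650238797
lever_tip [(0.66, [317, 230])]
lever_hinge [(0.87, [318, 198]), (0.34, [561, 268])]
window [(0.78, [320, 201])]
tube_mouth [(0.8, [318, 64]), (0.73, [317, 352]), (0.23, [314, 229])]
[[287.5 192.1]
 [348.2 192.2]
 [345.9 257.1]
 [318.  138.5]
 [317.8 226.6]
 [317.  259.9]]
```

View pics/w9.png

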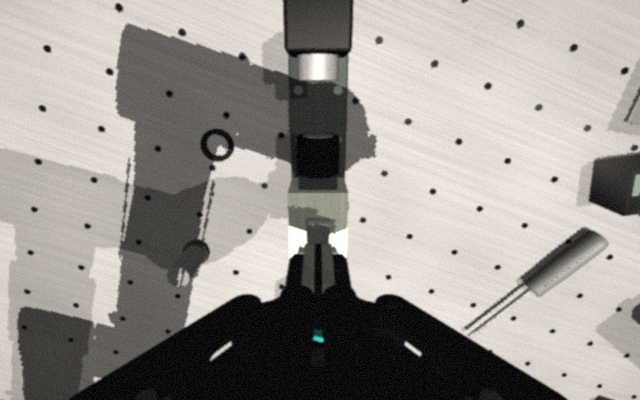

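View pics/s9.png

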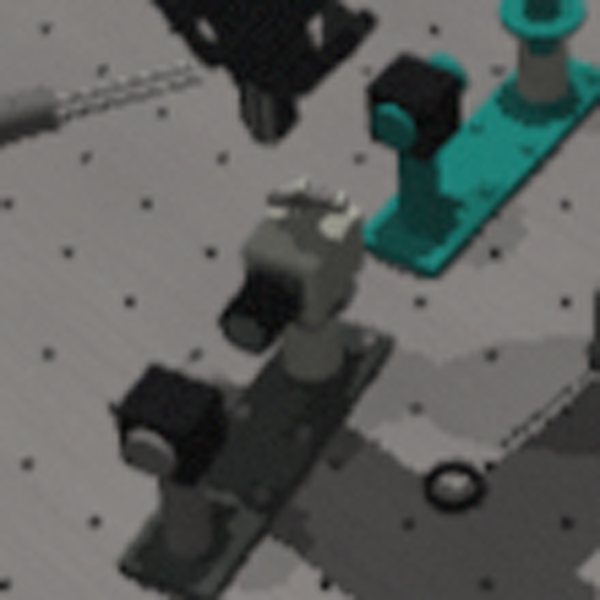

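The predicted corners (287.5,192) and (348,192) match what the picture shows, so the head is fully home and square. Now I'll lower onto the lever tip.

Request:
servo_tool --increments '[{"dx": 0.01, "dy": 0, "dz": 0, "wx": 0, "wy": 0, "wz": 0, "fingers": 0}, {"dx": 0.025, "dy": 0, "dz": 0, "wx": 0, "wy": 0, "wz": 0, "fingers": 0}, {"dx": 0.035, "dy": 0, "dz": 0, "wx": 0, "wy": 0, "wz": 0, "fingers": 0}, {"dx": 0.04, "dy": 0, "dz": 0, "wx": 0, "wy": 0, "wz": 0, "fingers": 0}, {"dx": 0.043, "dy": 0, "dz": 0, "wx": 0, "wy": 0, "wz": 0, "fingers": 0}, {"dx": 0.046, "dy": 0, "dz": 0, "wx": 0, "wy": 0, "wz": 0, "fingers": 0}, {"dx": 0.049, "dy": 0, "dz": 0, "wx": 0, "wy": 0, "wz": 0, "fingers": 0}, {"dx": 0.052, "dy": 0, "dz": 0, "wx": 0, "wy": 0, "wz": 0, "fingers": 0}, {"dx": 0.052, "dy": 0, "dz": 0, "wx": 0, "wy": 0, "wz": 0, "fingers": 0}]'

```text
t: 18.4
ee_pos: [0.5597, -0.112, 0.3309]
tcp_rot: [[0.001, 0.35, -0.937], [-0.0, -0.937, -0.35], [-1.0, 0.0, -0.001]]
ft_force: [0.4, 0.2, 2.0]
finger_gap: -0.004
```

Request:
servo_tool --increments '[{"dx": 0.0015, "dy": 0, "dz": 0, "wx": 0, "wy": 0, "wz": 0, "fingers": 0}, {"dx": 0.003, "dy": 0, "dz": 0, "wx": 0, "wy": 0, "wz": 0, "fingers": 0}, {"dx": 0.0045, "dy": 0, "dz": 0, "wx": 0, "wy": 0, "wz": 0, "fingers": 0}, {"dx": 0.006, "dy": 0, "dz": 0, "wx": 0, "wy": 0, "wz": 0, "fingers": 0}, {"dx": 0.0075, "dy": 0, "dz": 0, "wx": 0, "wy": 0, "wz": 0, "fingers": 0}, {"dx": 0.009, "dy": 0, "dz": 0, "wx": 0, "wy": 0, "wz": 0, "fingers": 0}, {"dx": 0.0105, "dy": 0, "dz": 0, "wx": 0, "wy": 0, "wz": 0, "fingers": 0}, {"dx": 0.012, "dy": 0, "dz": 0, "wx": 0, "wy": 0, "wz": 0, "fingers": 0}, {"dx": 0.0135, "dy": 0, "dz": 0, "wx": 0, "wy": 0, "wz": 0, "fingers": 0}, {"dx": 0.015, "dy": 0, "dz": 0, "wx": 0, "wy": 0, "wz": 0, "fingers": 0}]'

```text
t: 19.65
ee_pos: [0.5611, -0.1115, 0.3175]
tcp_rot: [[0.007, 0.35, -0.937], [0.001, -0.937, -0.35], [-1.0, 0.002, -0.007]]
ft_force: [3.0, 2.4, 7.4]
finger_gap: -0.002
```

Request:
servo_tool --increments '[{"dx": 0.0015, "dy": 0, "dz": 0, "wx": 0, "wy": 0, "wz": 0, "fingers": 0}, {"dx": 0.003, "dy": 0, "dz": 0, "wx": 0, "wy": 0, "wz": 0, "fingers": 0}, {"dx": 0.0045, "dy": 0, "dz": 0, "wx": 0, "wy": 0, "wz": 0, "fingers": 0}, {"dx": 0.006, "dy": 0, "dz": 0, "wx": 0, "wy": 0, "wz": 0, "fingers": 0}, {"dx": 0.0075, "dy": 0, "dz": 0, "wx": 0, "wy": 0, "wz": 0, "fingers": 0}, {"dx": 0.009, "dy": 0, "dz": 0, "wx": 0, "wy": 0, "wz": 0, "fingers": 0}]'

```text
t: 20.4
ee_pos: [0.5613, -0.1117, 0.3085]
tcp_rot: [[0.007, 0.35, -0.937], [0.0, -0.937, -0.35], [-1.0, 0.003, -0.007]]
ft_force: [4.2, 2.0, 5.8]
finger_gap: -0.002
```

Request:
servo_tool --increments '[{"dx": 0.0015, "dy": 0, "dz": 0, "wx": 0, "wy": 0, "wz": 0, "fingers": 0}, {"dx": 0.003, "dy": 0, "dz": 0, "wx": 0, "wy": 0, "wz": 0, "fingers": 0}, {"dx": 0.0045, "dy": 0, "dz": 0, "wx": 0, "wy": 0, "wz": 0, "fingers": 0}, {"dx": 0.006, "dy": 0, "dz": 0, "wx": 0, "wy": 0, "wz": 0, "fingers": 0}, {"dx": 0.0075, "dy": 0, "dz": 0, "wx": 0, "wy": 0, "wz": 0, "fingers": 0}, {"dx": 0.009, "dy": 0, "dz": 0, "wx": 0, "wy": 0, "wz": 0, "fingers": 0}]'

```text
t: 21.15
ee_pos: [0.5609, -0.1118, 0.2988]
tcp_rot: [[0.005, 0.35, -0.937], [-0.0, -0.937, -0.35], [-1.0, 0.002, -0.005]]
ft_force: [3.7, 1.8, 5.1]
finger_gap: -0.002
```

Request:
servo_tool --increments '[{"dx": 0.001, "dy": 0, "dz": 0, "wx": 0, "wy": 0, "wz": 0, "fingers": 0}, {"dx": 0.002, "dy": 0, "dz": 0, "wx": 0, "wy": 0, "wz": 0, "fingers": 0}, {"dx": 0.003, "dy": 0, "dz": 0, "wx": 0, "wy": 0, "wz": 0, "fingers": 0}, {"dx": 0.004, "dy": 0, "dz": 0, "wx": 0, "wy": 0, "wz": 0, "fingers": 0}, {"dx": 0.005, "dy": 0, "dz": 0, "wx": 0, "wy": 0, "wz": 0, "fingers": 0}, {"dx": 0.005, "dy": 0, "dz": 0, "wx": 0, "wy": 0, "wz": 0, "fingers": 0}]'

```text
t: 21.9
ee_pos: [0.5609, -0.1118, 0.2943]
tcp_rot: [[0.005, 0.35, -0.937], [-0.0, -0.937, -0.35], [-1.0, 0.002, -0.005]]
ft_force: [3.2, 1.1, 8.1]
finger_gap: 0.001
```

The extra force now follows the column stiffness of 0.67 N/mm, so the lever is at its stop. I'll press a little more to be sure, then back off.

Request:
servo_tool --increments '[{"dx": 0.001, "dy": 0, "dz": 0, "wx": 0, "wy": 0, "wz": 0, "fingers": 0}, {"dx": 0.002, "dy": 0, "dz": 0, "wx": 0, "wy": 0, "wz": 0, "fingers": 0}, {"dx": 0.003, "dy": 0, "dz": 0, "wx": 0, "wy": 0, "wz": 0, "fingers": 0}, {"dx": 0.003, "dy": 0, "dz": 0, "wx": 0, "wy": 0, "wz": 0, "fingers": 0}]'

```text
t: 22.4
ee_pos: [0.5609, -0.1118, 0.2917]
tcp_rot: [[0.006, 0.35, -0.937], [-0.0, -0.937, -0.35], [-1.0, 0.002, -0.005]]
ft_force: [0.3, 1.9, 10.0]
finger_gap: -0.004
```

Request:
servo_tool --increments '[{"dx": -0.002, "dy": 0, "dz": 0, "wx": 0, "wy": 0, "wz": 0, "fingers": 0}, {"dx": -0.005, "dy": 0, "dz": 0, "wx": 0, "wy": 0, "wz": 0, "fingers": 0}, {"dx": -0.008, "dy": 0, "dz": 0, "wx": 0, "wy": 0, "wz": 0, "fingers": 0}, {"dx": -0.011, "dy": 0, "dz": 0, "wx": 0, "wy": 0, "wz": 0, "fingers": 0}, {"dx": -0.015, "dy": 0, "dz": 0, "wx": 0, "wy": 0, "wz": 0, "fingers": 0}, {"dx": -0.03, "dy": 0, "dz": 0, "wx": 0, "wy": 0, "wz": 0, "fingers": 0}, {"dx": -0.06, "dy": 0, "dz": 0.02, "wx": 0, "wy": 0, "wz": 0, "fingers": 0}, {"dx": -0.09, "dy": 0, "dz": 0.06, "wx": 0, "wy": 0, "wz": 0, "fingers": 0}, {"dx": -0.1, "dy": 0, "dz": 0.09, "wx": 0, "wy": 0, "wz": 0, "fingers": 0}, {"dx": -0.1, "dy": 0, "dz": 0.09, "wx": 0, "wy": 0, "wz": 0, "fingers": 0}]'

```text
t: 23.65
ee_pos: [0.4735, -0.1441, 0.3914]
tcp_rot: [[0.002, 0.349, -0.937], [0.0, -0.937, -0.349], [-1.0, 0.0, -0.001]]
ft_force: [0.1, -0.3, 0.4]
finger_gap: -0.002
```

```bash
python3 - <<'E'
from h import *
np.set_printoptions(precision=4,suppress=True)
o=ctrl.get_obs();im=ctrl.get_image("wrist");g=cv2.convertScaleAbs(im[:,:,::-1],alpha=1.8);cv2.imwrite("pics/w10.png",g)
cv2.imwrite("pics/w10c.png",cv2.resize(g[0:220,240:400],(436,600),interpolation=2))
s=ctrl.get_image("scene");cv2.imwrite("pics/s10.png",cv2.resize(s[130:240,220:330,::-1],(600,600),interpolation=2))
print(o["t"],o["ee_pos"],o["tcp_rot"],o["ft_force"])
c=np.array([.5408,-.1193,.083]);a=np.radians(20.4);X=np.array([np.cos(a),np.sin(a),0]);Y=np.array([-X[1],X[0],0]);Z=np.array([0,0,1])
pts={"fl":c+X*.028+Y*.023+Z*.042,"fr":c+X*.028-Y*.023+Z*.042,"bl":c-X*.028+Y*.023+Z*.042,"br":c-X*.028-Y*.023+Z*.042,"bar0":c+X*.068+Z*.039,"tipclosed":c+X*.025+Z*.051,"tipopen":c+X*.015+Z*.078,"tube":c+X*.108+Z*.122}
for n,p in pts.items():print(n,proj("wrist",p,o).round(1),proj("scene",p).round(1))
E
```

```text
23.65 [ 0.4735 -0.1441  0.3914] [[ 0.0015  0.3485 -0.9373]
 [ 0.0001 -0.9373 -0.3485]
 [-1.      0.0005 -0.0015]] [ 0.0889 -0.3487  0.4378]
fl [[284.1  63.4]] [[276.5 179.3]]
fr [[350.5  63.5]] [[263.  174.8]]
bl [[286.6 144.1]] [[285.2 167.8]]
br [[347.9 144.1]] [[272.  163.5]]
bar0 [[317.3  -1.8]] [[263.2 186.3]]
tipclosed [[317.3  67.4]] [[270.  174.2]]
tipopen [[317.3  82.9]] [[271.  165.5]]
tube [[ 317.3 -185. ]] [[253.5 174.2]]
```

View pics/w10c.png

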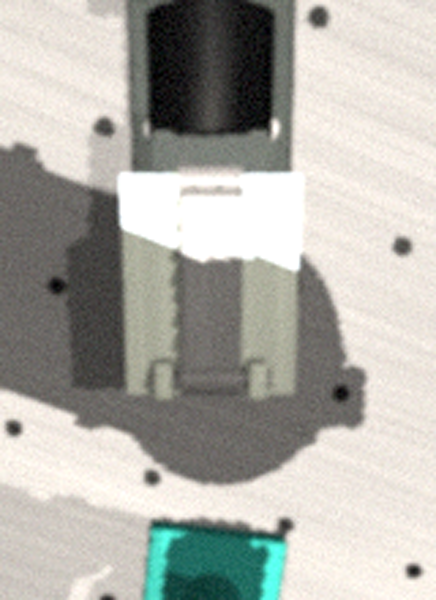

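View pics/s10.png

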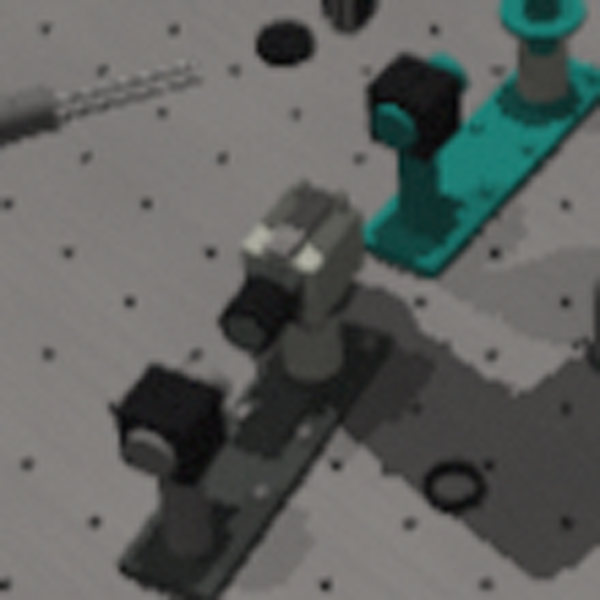

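```bash
python3 - <<'E'
from rig import ctrl
print(ctrl.get_obs()["t"],ctrl.sign_off())
E
```

```text
the job is handed in; nothing more can be done
23.75 None
```

The detector head is on the grey rail's stud, snapped home with its window facing the laser tube, and the lever is closed. I handed the job in at 23.75 s of the 67 s allowed.

- **Snap:** the load reached about 9–10 N, then dropped to about 4 N. That is what the column model gives with the head seated on the flange. I estimate the column went down no more than about 17 mm, against the 26 mm limit.
- **Lever:** I pressed its tip until the force rose only at the column's own stiffness. At 10 N the fingertip height matched a closed lever on a seated head to within about 1 mm. The last wrist and scene pictures show the lever lying flat.
- **Facing:** the barrel and laser tube lined up in the wrist picture after release. The measured rail yaw was 20.4°, and the head was held to within about half a degree of it.
- **Other things:** I saw no bystander move in the pictures I looked at, but I did not check each one separately. The gripper is clear of everything and read no load.

**What disagreed:**
- Side forces of up to about 6 N showed while the head was held on the stud. I eased them out by shifting the head 1–2 mm before pressing on and before letting go.
- In the last wrist picture the block looked about 3% wider than predicted. I put that down to bloom in the brightened picture, because the earlier view and the force readings fit a seated head.

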